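# Stow the gouge and shut the rack's keeper bar

### The arm

A 7-joint arm with a two-finger parallel gripper is mounted at the origin on the work surface. World frame = base frame: x ahead of the robot, y to its left, z up, the work surface at z = 0. Lengths are in m, angles in rad, forces in N, time in s.
With the tool pointing down it reaches from about 0.425 to 0.875 m from the base axis. Payload 4.7 kg.
Tool frame: the origin (TCP) lies midway between the tips of the shut fingers; the grasp point (between the pads) lies 19 mm behind it; z points along the fingers, y is the line along which they close (so a half turn about z gives the same grasp; the last joint's range is limited). The gripper opens to 85 mm and grips with 20 to 120 N. Pads are 22 mm wide; open, the fingers measure 114 mm over their backs; the gripper's body (76 mm by 85 mm) begins 54 mm behind the grasp point. The pads swing forward as they close: fully open they stand 13 mm farther back than shut.
Start: joints at [1.195, 0.321, -0.07, 1.45, 0.023, 1.371, -0.057], TCP at [0.247, -0.601, 0.231] pointing down, gripper open.
Joint ranges: [-2.86, 2.86], [-0.3, 2.09], [-1.38, 1.24], [0.06, 2.45], [-1.56, 4.7], [0.09, 2.05], [-2.69, 2.69]. Speed limits (rad/s): [2.57, 2.57, 3.14, 3.14, 3.14, 3.14, 3.14].

### API

Orientations are given as a rotation vector (axis times angle).
In Python, from cell import arm gives the robot as it stands.
- The arm moves only by the tool servo_tool, never from a script. Its arguments are lists of equal length, an entry for each row: "linear": the shift along the tool's x, y, z in m, a list of three; "rotation": the turn, a rotation vector about the tool's x, y, z in rad, a list of three. A call has 1 to 5 rows; each row is the pose to reach, as a shift and turn from the pose commanded when the call began, along the tool's axes at that moment; what a row does not reach only later rows make up. A row lasts 1/10 s, in which the tool goes at most 50 mm and 8.59 degrees, less where a joint would pass 70% of its speed; a pose out of reach is approached as far as the arm can. A call with a gripper value outside its range is refused whole. "hand" is the finger opening in m, from 0 to 0.0854, set as the call begins (left out, the last holds). The fingers move at their own pace and stop on an object; the grip force is fixed at half the most. Time passes only in rows, so rows that repeat a pose let the fingers close. It gives the time, the measured TCP pose, the force, the opening and the grip force at its end, in the units of the state.
- arm.sense(): the state, without advancing time (a new reading comes with each control period).
- arm.get_image(name): name is "scene" or "top"; returns the picture (420x560x3 uint8, red, green, blue); there is no depth.
- arm.calibration(name): a dict with "intrinsics" (3x3 intrinsics, pixels), "rvec" (rotation vector, rad) and "tvec" (3), from world to camera coordinates, as OpenCV has them. Camera axes: x right, y down, z forward; pixel columns grow to the right and rows downward; lengths in m; the calibration is good to about 2 mm. A picture is of the moment at which its call begins. calibration takes no time and is no camera call.
- arm.finish_job(): hands the job in; it is judged then, once.
Trained networks look in the newest picture that a camera, given by its name, has taken for a name from the list of things; names that differ only in an ending like _2 or _b are one class to them, and where a whole thing is asked for, a point or a joint stands for the part that bears it (a point fixed in the world has none). Each returns a list of dicts, best first, with "conf" (0 to 1); they miss things now and then, are a little off and sometimes report something else, mostly with a low value. They report only what shows in the picture. A call takes as long as a camera call. They do not tell look-alikes from the thing itself.
- arm.boxes_of(query, camera): "location" ([x, y, z] in m, in world coordinates, good to about 4 mm: the middle of the surface that is visible of it).
- arm.landmark_of(query, camera): "location" ([x, y, z] in m, in world coordinates, good to about 4 mm: a listed point, or the origin of a listed thing).
The state is a dict: "clock": time; "joint_positions": joint angles; "joint_velocities": joint speeds; "joint_torque": joint torques, N m; "eef_pos": TCP position; "orientation": TCP orientation; "ft_force": force on the tool from outside, world axes, zero at the start; "wrist_torque": the same for the moment, N m; "width": finger opening in m; "grasp_force": force on a finger pad.
Only numpy, scipy, OpenCV 4.12 (cv2) and the standard library are available. Lean on these libraries where they do the work, as an engineer would, in place of code of your own. Each camera call takes 0.05 s, during which the arm holds its last target. There are 200 camera calls.

### The job

Put the gouge that is lying on the bench back into the empty bay of the tool rack, blade pointing the same way as the other three and lined up with them, then swing the keeper bar down over the handles and press it into its roller catch until it snaps fully home, so that no tool can shake out. Swing the bar up and back out of the way first where it hangs over the bays; leave the other tools in their bays, and do not knock or shift the bottle, chuck, mallet and bowl.

Things in the scene. Friction and masses are not known exactly. Their poses are not given: they have to be found in the camera images.
- gouge: the stray gouge on the bench, 200 mm, 0.12 kg: octagonal pale wood handle 120 long, 26 across flats; brass ferrule 12 x 20; round steel shank 40 long, 10 across; half-round fluted end 28 x 14. Origin on its axis at the balance point, 13 mm above the bench as it lies; handle from x = -85 to +35 mm. x points to the cutting end, z up. Grip the handle at the origin, across y
- gouge_tip (a point): the cutting end of the gouge, 115 mm from the gouge's origin along its x
- skew: a turning tool 200 mm long lying in one of the rack's bays, same build as the gouge but with a flat slanted blade; origin and axes as for the gouge
- parting: a turning tool 200 mm long lying in one of the rack's bays, same build as the gouge but with a thin upright pointed blade; origin and axes as for the gouge
- scraper: a turning tool 200 mm long lying in one of the rack's bays, same build as the gouge but with a flat round-nosed blade; origin and axes as for the gouge
- rack: tool rack, fixed: plywood base 12 mm thick from x = -75 to 125, y = -135 to 135 mm; dark wood front rail (x = -64 to -46, under the handles) and rear rail (x = 65 to 80, under the shanks) with round-topped dividers up to z = 56 mm. Four bays side by side along y; nothing else stands between the rails. Origin at bench height; x points as the blades do, y to the keeper's hinge, z up
- bay1 (a point): bay 1 of 4 from the catch end, rack y = -78 mm: where the origin of a tool lying home comes, 43 mm above the bench; axes as the rack's. Notch for the handle in the front rail 32 mm wide, floor 30 mm above the bench; slot for the shank in the rear rail 18 mm wide, floor at 38 mm. Three bays are taken, one is empty
- bay2 (a point): bay 2 of 4 from the catch end, rack y = -26 mm: where the origin of a tool lying home comes, 43 mm above the bench; axes as the rack's. Notch for the handle in the front rail 32 mm wide, floor 30 mm above the bench; slot for the shank in the rear rail 18 mm wide, floor at 38 mm. Three bays are taken, one is empty
- bay3 (a point): bay 3 of 4 from the catch end, rack y = 26 mm: where the origin of a tool lying home comes, 43 mm above the bench; axes as the rack's. Notch for the handle in the front rail 32 mm wide, floor 30 mm above the bench; slot for the shank in the rear rail 18 mm wide, floor at 38 mm. Three bays are taken, one is empty
- bay4 (a point): bay 4 of 4 from the catch end, rack y = 78 mm: where the origin of a tool lying home comes, 43 mm above the bench; axes as the rack's. Notch for the handle in the front rail 32 mm wide, floor 30 mm above the bench; slot for the shank in the rear rail 18 mm wide, floor at 38 mm. Three bays are taken, one is empty
- keeper (a joint): angle of the keeper bar, rad: 0 shut (level, 3 mm above the handles, over the front rail), growing as its free end swings up; 1.57 upright, it leans back past that to a stop at 2.2. The stiff hinge (0.4 N m) keeps it where it is left. From about 0.055 its ball stud rides on the catch's two sprung rollers; 10 to 15 N down at the knob presses it through, then it snaps to 0 and is held there
- knob (a point): middle of the pale wooden knob on the keeper bar's free end (28 mm across, 32 mm long, in line with the bar), 262 mm from the hinge; 62 mm above the bench when shut, with free space round and below it. The bar is a steel strap 18 x 6 mm. x is the rack's x = the hinge's axis, y points along the bar to the hinge: gripped across x, the knob turns between the fingers as the bar swings
- hinge (a point): the keeper's hinge axis (along x), at the +y end of the front rail, rack (-55, 114, 62) mm; axes as the rack's. At keeper angle q the knob is 262 mm x cos q from it along -y and 262 mm x sin q above it
- catch (a point): the roller catch at the -y end of the front rail, rack (-55, -114, 52) mm, 228 mm from the hinge: brass housing 40 (x) by 14 (y) mm, up to 58 mm above the bench
- oil: bystander: white bottle with black cap, 52 mm across, 165 mm tall, standing beside the gouge; origin under its middle
- chuck: bystander: steel lathe chuck 90 mm across lying on its back, four jaws up to 62 mm high, 1.6 kg; origin under its middle
- mallet: bystander: wooden mallet standing on its head, head 80 mm across and 100 mm high, handle on top up to 210 mm; origin under its middle
- bowl: bystander: turned wooden bowl 124 mm across and 55 mm high, behind the rack; origin under its middle
Things that resemble listed ones, but are neither listed nor needed, are in the scene too. What is shaped like the gouge but purple or red is not meant.

How it is judged:
On the way, in this order (a step that is already met when the one before it is completed fails the run):
1. the gouge lies home in the empty bay (x of gouge in the frame of rack between -0.018 and 0.018 m and z of gouge in the frame of rack between 0.038 and 0.048 m and z of gouge_tip in the frame of rack between 0.035 and 0.051 m and x of gouge_tip in the frame of rack between 0.09 and 0.14 m and angle between the x axis of gouge and the x axis of rack, either way round below 0.1 rad and (y of gouge in the frame of bay1 between -0.007 and 0.007 m or y of gouge in the frame of bay2 between -0.007 and 0.007 m or y of gouge in the frame of bay3 between -0.007 and 0.007 m or y of gouge in the frame of bay4 between -0.007 and 0.007 m)), for 0.2 s.
2. the keeper bar is shut, snapped home in its catch (value of joint keeper below 0.02 rad), for 0.2 s.
At the end, for the whole second after the job is handed in: Keeper shut in its catch (under 0.02 rad); gouge at rest in a bay, within 18 mm of the bay point lengthwise, 7 mm across, 5 mm in height, cutting end along the rack's x (within 0.1 rad, 8 mm in height); the other three tools within 12 mm of their starts (all of step 1 and value of joint keeper below 0.02 rad and linear speed of gouge below 0.02 m/s and distance of each of skew, parting, scraper from where it was at the start of the episode below 0.012 m); the robot touches nothing.
It fails at once if the oil is shifted by more than 15 mm or tipped (distance of oil from where it was at the start of the episode above 0.015 m or angle between oil's own z axis and vertical above 0.3 rad).
It fails at once if the chuck is shifted by more than 15 mm or tipped (distance of chuck from where it was at the start of the episode above 0.015 m or angle between chuck's own z axis and vertical above 0.3 rad).
It fails at once if the mallet is shifted by more than 15 mm or tipped (distance of mallet from where it was at the start of the episode above 0.015 m or angle between mallet's own z axis and vertical above 0.3 rad).
It fails at once if the bowl is shifted by more than 15 mm or tipped (distance of bowl from where it was at the start of the episode above 0.015 m or angle between bowl's own z axis and vertical above 0.3 rad).
It fails at once if a tool is shifted in its bay by more than 25 mm (distance of any of skew, parting, scraper from where it was at the start of the episode above 0.025 m).
It also fails if it takes over 72 s, if anything falls off the work surface, if the arm or the gripper's body presses on something with over 40 N, if the wrist force passes 120 N, or if a joint passes its speed limit or range.

## Working session

There is one attempt and no reset: what is moved stays moved. The work goes in short steps, Python scripts to look and compute and a tool call to move; the robot and the scene stay as the last step left them, time stands still between calls to the robot, and variables do not carry over. Pictures are saved under pics/ and viewed, at most 10 in all, crops included, and the job is handed in when it is done.

Besides the shell and the picture viewer there is one more tool, called after ">>>" as name(argument=value, ...) on one line, values as JSON. servo_tool: Moves the arm, as the interface text tells. Its arguments: {"type":"object","properties":{"linear":{"type":"array"},"rotation":{"type":"array"},"hand":{"type":"number"}},"required":["linear","rotation"]}

```bash
ls; mkdir -p pics
python3 - <<'E'
from cell import arm
import cv2,numpy as np
for n in("scene","top"):
    cv2.imwrite(f"pics/{n}0.png",cv2.cvtColor(arm.get_image(n),cv2.COLOR_RGB2BGR))
    for q in("gouge","gouge_tip","skew","parting","scraper","rack","bay1","bay4","knob","hinge","catch","oil","chuck","mallet","bowl"):
        r=arm.landmark_of(q,n); print(n,q,[(np.round(d["location"],3).tolist(),round(d["conf"],2)) for d in r[:3]])
s=arm.sense();print(s)
E
```

```text
pics
scene gouge [([0.79, -0.26, 0.013], 0.89), ([0.534, -0.314, 0.012], 0.82), ([0.32, -0.43, 0.015], 0.76)]
scene gouge_tip [([0.781, -0.376, 0.014], 0.88), ([0.418, -0.362, 0.014], 0.76), ([0.629, -0.245, 0.012], 0.73)]
scene skew [([0.529, 0.069, 0.042], 0.79)]
scene parting [([0.542, 0.124, 0.045], 0.93), ([0.539, 0.125, 0.046], 0.29)]
scene scraper [([0.537, 0.172, 0.044], 0.91)]
scene rack [([0.534, 0.091, 0.001], 0.93)]
scene bay1 [([0.536, 0.071, 0.043], 0.87), ([0.531, 0.02, 0.039], 0.62), ([0.536, 0.125, 0.047], 0.58)]
scene bay4 [([0.536, 0.071, 0.043], 0.87), ([0.531, 0.02, 0.039], 0.62), ([0.536, 0.125, 0.047], 0.58)]
scene knob [([0.474, 0.021, 0.235], 0.63), ([0.542, 0.173, 0.044], 0.31)]
scene hinge [([0.484, 0.211, 0.063], 0.94)]
scene catch [([0.472, -0.014, 0.053], 0.91), ([0.539, 0.174, 0.041], 0.73), ([0.628, -0.247, 0.01], 0.6)]
scene oil []
scene chuck [([0.607, -0.422, 0.001], 0.66)]
scene mallet [([0.638, 0.316, 0.004], 0.95)]
scene bowl [([0.765, 0.122, 0.001], 0.71), ([0.535, 0.067, 0.042], 0.36)]
top gouge [([0.533, -0.314, 0.01], 0.9), ([0.322, -0.429, 0
[... 1069 characters left out ...]
tions': array([ 1.19511646,  0.32101811, -0.0700955 ,  1.45050492,  0.02258713,
        1.37079847, -0.0569062 ]), 'joint_velocities': array([ 0.00043694, -0.00105133,  0.00028053,  0.0006782 ,  0.00016237,
       -0.00132633,  0.00058426]), 'joint_torque': array([ 1.15208209e-04, -4.93383265e+01, -3.81259834e-01, -3.14564931e+01,
        1.33470964e-02,  1.57045641e-03,  7.52320148e-06]), 'eef_pos': array([ 0.24697528, -0.60126953,  0.23133425]), 'orientation': array([ 3.08205518e+00,  6.08393425e-01, -3.27363950e-05]), 'ft_force': array([-0.26908399,  0.53437155,  0.11407875]), 'wrist_torque': array([-0.03028988,  0.00726357,  0.07900645]), 'grasp_force': 0.0, 'width': 0.08524222196401346}
```

View pics/scene0.png

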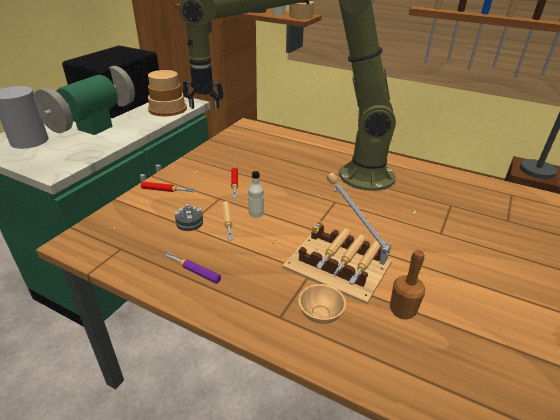

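View pics/top0.png

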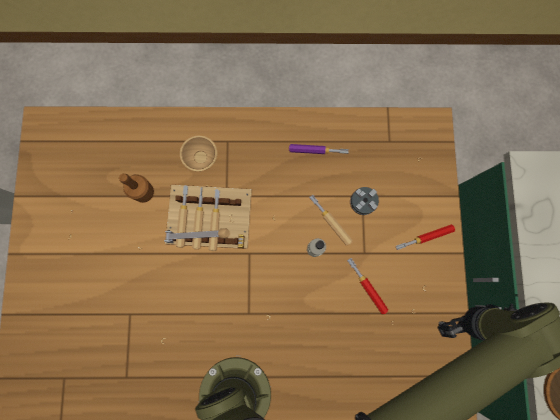

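The scene view shows the pale-handled tool at about (228,220), beside the bottle at (256,195). The rack is at (340,260), with the keeper half raised and its knob at (333,179). In the top view there are four gouge-shaped things: pale (330,220), purple (318,149), red (370,290) and red (427,237). Only the pale wood one beside the bottle fits the description. The empty bay is bay 1, at the catch end, around (232,210).

Next I'll refine these positions and confirm the gouge in one crop.

```bash
cat > h.py <<'E'
from cell import arm
import cv2,numpy as np
from scipy.spatial.transform import Rotation as R
np.set_printoptions(precision=4,suppress=True)
def near(q,p,n=3,tol=.03,cams=("scene","top")):
    o=[]
    for c in cams:
        for _ in range(n):
            o+=[d["location"] for d in arm.landmark_of(q,c) if np.linalg.norm(np.array(d["location"])-p)<tol][:1]
    o=np.array(o); return o.mean(0),o.std(0),len(o)
def proj(c,P):
    k=arm.calibration(c); return cv2.projectPoints(np.array(P,float).reshape(-1,1,3),np.array(k["rvec"]),np.array(k["tvec"]),np.array(k["intrinsics"]),None)[0].reshape(-1,2)
def pose(p,yaw):  # tool down; finger-closing line (tool y) at angle yaw+90deg
    return np.array(p,float),R.from_euler('z',yaw)*R.from_rotvec([np.pi,0,0])
def delta(p,yaw):
    s=arm.sense();p0,r0=s["eef_pos"],R.from_rotvec(s["orientation"])
    p,r=pose(p,yaw); return r0.inv().apply(p-p0),(r0.inv()*r).as_rotvec()
E
python3 - <<'E'
from h import *
for c in("scene","top"): arm.get_image(c)
G={"gouge":(.534,-.314,.012),"gouge_tip":(.628,-.245,.013),"hinge":(.4855,.211,.063),"catch":(.4725,-.0135,.052),"knob":(.475,.0215,.236),"skew":(.534,.07,.043),"parting":(.536,.124,.044),"scraper":(.54,.174,.043),"bay1":(.532,.02,.043),"rack":(.534,.095,0),"oil":(.451,-.253,0)}
r={}
for q,p in G.items():
    r[q]=near(q,p,4,.025); print(q,*r[q])
L={"hinge":(-.055,.114),"catch":(-.055,-.114),"skew":(0,-.026),"parting":(0,.026),"scraper":(0,.078),"bay1":(0,-.078),"rack":(0,0)}
A=np.array([L[q] for q in L]);B=np.array([r[q][0][:2] for q in L])
a=A-A.mean(0);b=B-B.mean(0)
yaw=np.arctan2((a[:,0]*b[:,1]-a[:,1]*b[:,0]).sum(),(a*b).sum())
M=R.from_euler('z',yaw).as_matrix()[:2,:2];t=B.mean(0)-M@A.mean(0)
print("yaw",yaw,"t",t,"\nres",(B-(A@M.T+t)))
print("bay1",M@[0,-.078]+t,"hinge",M@[-.055,.114]+t)
d=r["gouge_tip"][0]-r["gouge"][0];print("gyaw",np.arctan2(d[1],d[0]),np.linalg.norm(d))
out=[]
im=cv2.cvtColor(arm.get_image("top"),cv2.COLOR_RGB2BGR)
S=5
def crop(x0,y0,w,h,pts):
    c=cv2.resize(im[y0:y0+h,x0:x0+w],None,fx=S,fy=S,interpolation=cv2.INTER_CUBIC)
    for u in proj("top",pts): cv2.drawMarker(c,tuple(int(v) for v in (u-[x0,y0]+.5)*S),(255,0,255),0,10,1)
    return c
cv2.imwrite("pics/c1.png",np.hstack([crop(295,185,70,100,[r["gouge"][0],r["gouge_tip"][0]]),crop(165,175,88,100,[np.r_[M@[0,-.078]+t,.043],r["knob"][0],r["hinge"][0],r["catch"][0],r["skew"][0]])]))
E
```

```text
gouge [ 0.5344 -0.3148  0.0131] [0.     0.0016 0.0012] 8
gouge_tip [ 0.6267 -0.2436  0.0113] [0.0005 0.0001 0.0007] 8
hinge [0.4871 0.213  0.0646] [0. 0. 0.] 4
catch [ 0.4735 -0.013   0.051 ] [0.0021 0.0005 0.0026] 8
knob [0.4771 0.0183 0.2366] [0.0005 0.0018 0.0012] 8
skew [0.5316 0.0653 0.0429] [0.0023 0.0003 0.0027] 8
parting [0.5343 0.1247 0.0418] [0.0032 0.0001 0.0029] 8
scraper [0.5377 0.1737 0.0407] [0.0006 0.0024 0.0003] 8
bay1 [0.5286 0.0188 0.0406] [0.0014 0.0006 0.0023] 8
rack [0.5347 0.0947 0.0009] [0.     0.0037 0.0028] 8
oil [ 0.4507 -0.2541  0.0009] [0.0006 0.0016 0.001 ] 8
yaw -0.06142875792603053 t [0.5339 0.0958] 
res [[ 0.0011  0.0001]
 [ 0.0015  0.0016]
 [-0.0007 -0.0045]
 [-0.0012  0.003 ]
 [-0.001   0.0001]
 [-0.0005  0.0009]
 [ 0.0008 -0.0011]]
bay1 [0.5291 0.0179] hinge [0.486  0.2129]
gyaw 0.6573950598700927 0.11661514695784596
```

View pics/c1.png

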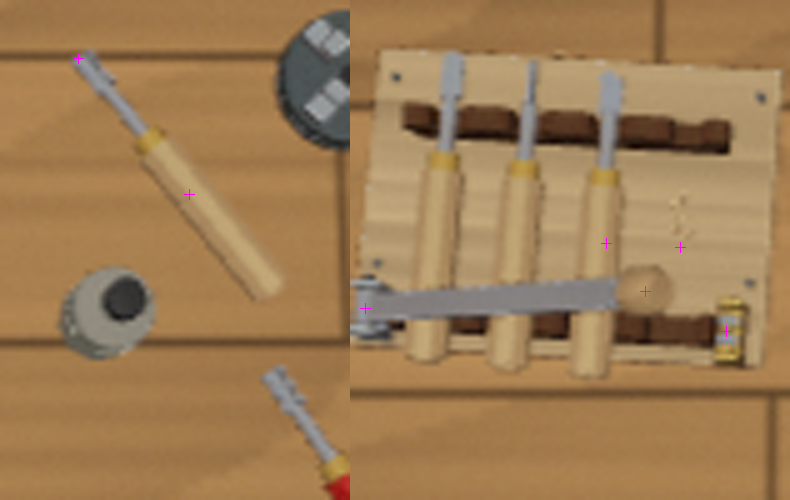

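The crop confirms the pale, unpainted gouge at top-view (333,224), with its tip at (311,197). Bay 1 is empty, with chips on its base at (301,224) in rack crop terms. I'll start with the keeper knob.

Run:
```python
from h import *
for p,y in[((.44,-.35,.32),1.0),((.4755,.0178,.31),1.509)]:print(delta(p,y))
```

```text
(array([ 0.274 , -0.1591, -0.0887]), array([ 0.0001,  0.0001, -0.6102]))
(array([ 0.4466, -0.4858, -0.0787]), array([ 0.0001,  0.0001, -1.1192]))
```

>>> servo_tool(linear=[[0.27,-0.16,-0.09],[0.27,-0.16,-0.09],[0.27,-0.16,-0.09],[0.27,-0.16,-0.09],[0.27,-0.16,-0.09]], rotation=[[0,0,-0.61],[0,0,-0.61],[0,0,-0.61],[0,0,-0.61],[0,0,-0.61]], hand=0.085)

```text
clock: 6.65
eef_pos: [0.3926, -0.4077, 0.3011]
orientation: [2.754, 1.51, -0.0]
ft_force: [0.6, -0.3, 0.4]
width: 0.0851
grasp_force: 0.0
```

Run:
```python
from h import *
s=arm.sense();print(s["clock"],s["eef_pos"],s["joint_positions"]);print(delta((.4755,.0178,.31),1.509))
```

```text
6.65 [ 0.3926 -0.4077  0.3011] [ 1.0096  0.1294 -0.2795  1.548   0.0361  1.4685  0.161 ]
(array([ 0.4033, -0.1589, -0.0092]), array([ 0.0006,  0.0005, -0.5059]))
```

>>> servo_tool(linear=[[0.4,-0.16,-0.01],[0.4,-0.16,-0.01],[0.4,-0.16,-0.01],[0.4,-0.16,-0.01],[0.4,-0.16,-0.01]], rotation=[[0,0,-0.506],[0,0,-0.506],[0,0,-0.506],[0,0,-0.506],[0,0,-0.506]])

```text
clock: 7.15
eef_pos: [0.4391, -0.1619, 0.3063]
orientation: [2.29, 2.149, -0.0]
ft_force: [1.1, 0.2, 0.2]
width: 0.0852
grasp_force: 0.0
```

Run:
```python
from h import *
s=arm.sense();print(s["clock"],s["eef_pos"],s["joint_positions"]);print(delta((.4755,.0178,.29),1.509))
```

```text
7.15 [ 0.4391 -0.1619  0.3063] [ 0.8314 -0.0869 -0.4962  1.7444 -0.0408  1.4728  0.2769]
(array([0.1817, 0.0249, 0.0162]), array([ 0.0007,  0.0009, -0.002 ]))
```

>>> servo_tool(linear=[[0.18,0.025,0.0],[0.18,0.025,0.0],[0.18,0.025,0.0],[0.18,0.025,0.0],[0.18,0.025,0.0]], rotation=[[0,0,0],[0,0,0],[0,0,0],[0,0,0],[0,0,0]], hand=0.07)

```text
clock: 7.65
eef_pos: [0.4759, 0.0202, 0.3066]
orientation: [2.282, 2.159, 0.003]
ft_force: [-0.1, -0.9, 0.2]
width: 0.0698
grasp_force: 0.0
```

Run:
```python
from h import *
s=arm.sense();print(s["clock"],s["eef_pos"],s["joint_positions"]);print(delta((.4755,.0178,.217),1.509))
```

```text
7.65 [0.4759 0.0202 0.3066] [ 0.6686 -0.07   -0.7187  1.7214 -0.0474  1.4715 -0.0995]
(array([-0.0025, -0.0004,  0.0896]), array([ 0.0014, -0.0013,  0.0066]))
```

>>> servo_tool(linear=[[-0.002,0,0.045],[-0.002,0,0.09],[-0.002,0,0.09],[-0.002,0,0.09]], rotation=[[0,0,0.006],[0,0,0.006],[0,0,0.006],[0,0,0.006]])

```text
clock: 8.05
eef_pos: [0.4755, 0.0114, 0.2167]
orientation: [-2.299, -2.14, 0.001]
ft_force: [0.8, -0.4, 1.4]
width: 0.0701
grasp_force: 0.0
```

>>> servo_tool(linear=[[0,0,0],[0,0,0],[0,0,0],[0,0,0]], rotation=[[0,0,0],[0,0,0],[0,0,0],[0,0,0]], hand=0.0)

```text
clock: 8.45
eef_pos: [0.4742, 0.0106, 0.2169]
orientation: [-2.299, -2.141, 0.007]
ft_force: [-5.0, -2.5, 3.5]
width: 0.0261
grasp_force: 58.6
```

```bash
cat >> h.py <<'E'
T=np.array([.5339,.0958]);YAW=-.0614
def rk(x,y,z): return np.r_[R.from_euler('z',YAW).as_matrix()[:2,:2]@[x,y]+T,z]
def knob(q): return rk(-.055,.114-.262*np.cos(q),.062+.262*np.sin(q))
E
python3 - <<'E'
from h import *
s=arm.sense();print(s["clock"],s["eef_pos"],s["width"],s["ft_force"],s["joint_positions"])
p0,r0=s["eef_pos"],R.from_rotvec(s["orientation"])
q0=np.arctan2(s["eef_pos"][2]+.019-.062,.2129-s["eef_pos"][1]);print(q0)
for q in np.arange(.8,2.01,.1): print(round(q,2),r0.inv().apply(knob(q)-knob(q0)))
E
```

```text
8.45 [0.4742 0.0106 0.2169] 0.026081000503204697 [-5.0342 -2.4962  3.4959] [ 0.6653 -0.0229 -0.7269  1.8654 -0.0131  1.2966 -0.1294]
0.7100089795304226
0.8 [ 0.0161 -0.0002 -0.0172]
0.9 [ 0.0357 -0.0005 -0.0346]
1.0 [ 0.057  -0.0007 -0.0499]
1.1 [ 0.0797 -0.001  -0.063 ]
1.2 [ 0.1035 -0.0013 -0.0737]
1.3 [ 0.1283 -0.0015 -0.0821]
1.4 [ 0.1539 -0.0018 -0.0879]
1.5 [ 0.1799 -0.0021 -0.0911]
1.6 [ 0.206  -0.0023 -0.0917]
1.7 [ 0.2322 -0.0026 -0.0897]
1.8 [ 0.2579 -0.0029 -0.0851]
1.9 [ 0.2831 -0.0031 -0.078 ]
2.0 [ 0.3075 -0.0033 -0.0684]
```

>>> servo_tool(linear=[[0.016,0,-0.017],[0.036,0,-0.035],[0.057,-0.001,-0.05],[0.08,-0.001,-0.063],[0.104,-0.001,-0.074]], rotation=[[0,0,0],[0,0,0],[0,0,0],[0,0,0],[0,0,0]])

```text
clock: 8.95
eef_pos: [0.4802, 0.1155, 0.2899]
orientation: [-2.299, -2.14, 0.007]
ft_force: [-0.9, 0.2, -11.3]
width: 0.0258
grasp_force: 59.5
```

>>> servo_tool(linear=[[0.025,0,-0.008],[0.05,-0.001,-0.014],[0.076,-0.001,-0.017],[0.102,-0.001,-0.018],[0.128,-0.001,-0.016]], rotation=[[0,0,0],[0,0,0],[0,0,0],[0,0,0],[0,0,0]])

```text
clock: 9.45
eef_pos: [0.4876, 0.2432, 0.3058]
orientation: [-2.299, -2.141, 0.01]
ft_force: [-5.4, -2.3, -4.1]
width: 0.0261
grasp_force: 59.9
```

>>> servo_tool(linear=[[0.026,0,0.005],[0.051,0,0.012],[0.051,0,0.012]], rotation=[[0,0,0],[0,0,0],[0,0,0]])

```text
clock: 9.75
eef_pos: [0.4908, 0.2977, 0.2933]
orientation: [-2.29, -2.146, 0.004]
ft_force: [-6.2, 0.7, -0.3]
width: 0.0259
grasp_force: 61.6
```

Run:
```python
from h import *
s=arm.sense();print(s["clock"],s["eef_pos"],s["width"],s["ft_force"],s["joint_positions"])
arm.get_image("top");print(near("knob",s["eef_pos"]+[0,0,.019],1,.06,("top",)))
```

```text
9.75 [0.4908 0.2977 0.2933] 0.0258930690439049 [-6.1727  0.7009 -0.2716] [ 0.2389  0.2567 -0.9855  1.5198  0.2104  1.4826 -0.8156]
(array([0.4914, 0.3006, 0.3091]), array([0., 0., 0.]), 1)
```

>>> servo_tool(linear=[[0,0,0],[0,0,0],[0,0,-0.05],[0,0,-0.07]], rotation=[[0,0,0],[0,0,0],[0,0,0],[0,0,0]], hand=0.07)

```text
clock: 10.25
eef_pos: [0.495, 0.2939, 0.3676]
orientation: [2.3, 2.137, 0.007]
ft_force: [-0.2, 0.8, 1.0]
width: 0.0698
grasp_force: 0.0
```

Run:
```python
from h import *
s=arm.sense();print(s["clock"],s["eef_pos"],s["joint_positions"])
print(delta((.52,-.314,.30),.657))
```

```text
10.25 [0.495  0.2939 0.3676] [ 0.2335  0.2403 -0.9885  1.3855  0.2024  1.6168 -0.8044]
(array([-0.6045,  0.0691,  0.0669]), array([ 0.0035, -0.0034,  0.8406]))
```

>>> servo_tool(linear=[[-0.05,0.005,0],[-0.1,0.01,0],[-0.15,0.015,0.01],[-0.2,0.02,0.02],[-0.248,0.03,0.03]], rotation=[[0,0,0],[0,0,0],[0,0,0],[0,0,0],[0,0,0]])

```text
clock: 10.75
eef_pos: [0.5057, 0.0446, 0.3358]
orientation: [2.298, 2.136, 0.002]
ft_force: [1.3, 0.6, -0.0]
width: 0.0699
grasp_force: 0.0
```

>>> servo_tool(linear=[[-0.355,0.04,0.03],[-0.355,0.04,0.03],[-0.355,0.04,0.03],[-0.355,0.04,0.03],[-0.355,0.04,0.03]], rotation=[[0,0,0.84],[0,0,0.84],[0,0,0.84],[0,0,0.84],[0,0,0.84]])

```text
clock: 11.25
eef_pos: [0.5155, -0.2048, 0.3148]
orientation: [2.925, 1.137, 0.002]
ft_force: [0.5, -0.5, 0.1]
width: 0.0701
grasp_force: 0.0
```

Run:
```python
from h import *
s=arm.sense();print(s["clock"],s["eef_pos"],s["joint_positions"])
print(delta((.534,-.3145,.10),.657))
```

```text
11.25 [ 0.5155 -0.2048  0.3148] [ 0.873   0.124  -0.5962  1.5428  0.0715  1.4933 -0.5544]
(array([-0.0604,  0.0927,  0.2151]), array([ 0.0034, -0.0002,  0.0843]))
```

>>> servo_tool(linear=[[-0.03,0.046,0.0],[-0.06,0.093,0.0],[-0.06,0.093,0.04],[-0.06,0.093,0.09],[-0.06,0.093,0.09]], rotation=[[0.003,0,0.084],[0.003,0,0.084],[0.003,0,0.084],[0.003,0,0.084],[0.003,0,0.084]])

```text
clock: 11.75
eef_pos: [0.5304, -0.3104, 0.2167]
orientation: [-2.959, -1.018, 0.015]
ft_force: [-0.2, 1.8, -1.2]
width: 0.0698
grasp_force: 0.0
```

Run:
```python
from h import *
s=arm.sense();print(s["clock"],s["eef_pos"],s["joint_positions"])
print(delta((.5345,-.3145,.005),.657))
```

```text
11.75 [ 0.5304 -0.3104  0.2167] [ 0.9157  0.3077 -0.528   1.5359  0.1542  1.3556 -0.5352]
(array([0.0017, 0.0088, 0.2116]), array([-0.0145,  0.005 ,  0.0058]))
```

>>> servo_tool(linear=[[0.002,0.009,0.05],[0.002,0.009,0.1],[0.002,0.009,0.15],[0.002,0.009,0.17],[0.002,0.009,0.17]], rotation=[[-0.014,0.005,0.006],[-0.014,0.005,0.006],[-0.014,0.005,0.006],[-0.014,0.005,0.006],[-0.014,0.005,0.006]])

```text
clock: 12.25
eef_pos: [0.5409, -0.3155, 0.0527]
orientation: [2.966, 1.015, 0.009]
ft_force: [-1.0, 0.2, 0.7]
width: 0.07
grasp_force: 0.0
```

Run:
```python
from h import *
s=arm.sense();print(s["clock"],s["eef_pos"],s["joint_positions"])
print(delta((.5345,-.3145,.003),.657))
```

```text
12.25 [ 0.5409 -0.3155  0.0527] [ 0.8831  0.455  -0.4949  1.6971  0.2449  1.0424 -0.6032]
(array([-0.0046, -0.0051,  0.0496]), array([ 0.008 , -0.0033,  0.0024]))
```

>>> servo_tool(linear=[[-0.004,-0.004,0.02],[-0.004,-0.004,0.04],[-0.004,-0.004,0.045],[-0.004,-0.004,0.045]], rotation=[[0,0,0.002],[0,0,0.002],[0,0,0.002],[0,0,0.002]])

```text
clock: 12.65
eef_pos: [0.5383, -0.316, 0.0109]
orientation: [2.963, 1.011, 0.015]
ft_force: [0.2, -0.9, 0.2]
width: 0.0701
grasp_force: 0.0
```

Run:
```python
from h import *
s=arm.sense();print(s["clock"],s["eef_pos"],s["ft_force"])
print(delta((.5345,-.3145,.003),.657))
cv2.imwrite("pics/g1.png",cv2.resize(cv2.cvtColor(arm.get_image("top"),cv2.COLOR_RGB2BGR)[170:270,280:400],None,fx=5,fy=5))
print(near("gouge",(.534,-.314,.013),1,.03),near("oil",(.451,-.253,0),1,.03))
```

```text
12.65 [ 0.5383 -0.316   0.0109] [ 0.1714 -0.8608  0.1935]
(array([-0.0021, -0.0037,  0.0078]), array([ 0.0138, -0.0057,  0.0005]))
(array([ 0.5344, -0.3153,  0.0117]), array([0.    , 0.0011, 0.0002]), 2) (array([ 0.4489, -0.254 ,  0.0024]), array([0.0012, 0.0016, 0.0004]), 2)
```

>>> servo_tool(linear=[[-0.002,-0.004,0.007],[-0.002,-0.004,0.007],[-0.002,-0.004,0.007]], rotation=[[0.014,-0.006,0],[0.014,-0.006,0],[0.014,-0.006,0]])

```text
clock: 13.2
eef_pos: [0.5326, -0.3129, 0.0011]
orientation: [-2.97, -1.014, 0.004]
ft_force: [0.6, 0.6, -0.6]
width: 0.0697
grasp_force: 0.0
```

>>> servo_tool(linear=[[0,0,0],[0,0,0],[0,0,0],[0,0,0],[0,0,0]], rotation=[[0,0,0],[0,0,0],[0,0,0],[0,0,0],[0,0,0]], hand=0.0)

```text
clock: 13.7
eef_pos: [0.5335, -0.3135, 0.0021]
orientation: [-2.972, -1.014, 0.002]
ft_force: [1.0, 0.5, 2.3]
width: 0.0244
grasp_force: 60.2
```

>>> servo_tool(linear=[[0,0,-0.04],[0,0,-0.08],[0,0,-0.12],[0,0,-0.17],[0,0,-0.2]], rotation=[[0,0,0],[0,0,0],[0,0,0],[0,0,0],[0,0,0]])

```text
clock: 14.2
eef_pos: [0.5343, -0.3135, 0.2051]
orientation: [2.973, 1.015, 0.0]
ft_force: [0.5, 0.1, -0.8]
width: 0.0246
grasp_force: 59.8
```

Run:
```python
from h import *
s=arm.sense();print(s["clock"],s["eef_pos"],s["width"],s["joint_positions"])
b=rk(0,-.078,.043);print(b,delta((b[0],b[1],.2),YAW))
```

```text
14.2 [ 0.5343 -0.3135  0.2051] 0.024599572091137077 [ 0.9186  0.3136 -0.53    1.553   0.1617  1.3189 -0.5433]
[0.5291 0.0179 0.043 ] (array([ 0.1986, -0.2654,  0.0051]), array([ 0.    , -0.    ,  0.7194]))
```

>>> servo_tool(linear=[[0.2,-0.265,0],[0.2,-0.265,0],[0.2,-0.265,0],[0.2,-0.265,0],[0.2,-0.265,0]], rotation=[[0,0,0.72],[0,0,0.72],[0,0,0.72],[0,0,0.72],[0,0,0.72]])

```text
clock: 14.7
eef_pos: [0.5298, -0.0642, 0.2014]
orientation: [-3.139, 0.107, 0.006]
ft_force: [2.4, -0.4, -1.7]
width: 0.0246
grasp_force: 59.7
```

Run:
```python
from h import *
s=arm.sense();print(s["clock"],s["eef_pos"],s["width"],s["joint_positions"])
b=rk(0,-.078,.043);print(b,delta((b[0],b[1],.14),YAW))
```

```text
14.7 [ 0.5298 -0.0642  0.2014] 0.024599205076732515 [ 0.636   0.1343 -0.6083  1.7599  0.0787  1.2761 -1.6305]
[0.5291 0.0179 0.043 ] (array([-0.006 , -0.0819,  0.0615]), array([-0.0011,  0.0039, -0.007 ]))
```

>>> servo_tool(linear=[[-0.003,-0.04,0.02],[-0.006,-0.082,0.04],[-0.006,-0.082,0.06],[-0.006,-0.082,0.06],[-0.006,-0.082,0.06]], rotation=[[0,0.003,-0.005],[0,0.003,-0.005],[0,0.003,-0.005],[0,0.003,-0.005],[0,0.003,-0.005]])

```text
clock: 15.2
eef_pos: [0.5293, 0.0154, 0.1419]
orientation: [-3.139, 0.091, 0.002]
ft_force: [0.5, -1.3, -0.9]
width: 0.0249
grasp_force: 59.7
```

Run:
```python
from h import *
s=arm.sense();print(s["clock"],s["eef_pos"],s["width"],R.from_rotvec(s["orientation"]).as_matrix()[:2,0])
b=rk(0,-.078,.043);print(b,delta((b[0],b[1],.07),YAW))
im=cv2.cvtColor(arm.get_image("scene"),cv2.COLOR_RGB2BGR);arm.get_image("top")
for c in("scene","top"):
  for q in("gouge","gouge_tip"):print(c,q,[(np.array(d["location"]),d["conf"]) for d in arm.landmark_of(q,c) if d["location"][1]>-.15])
c=cv2.resize(im[160:320,260:440],None,fx=4.4,fy=3.7,interpolation=cv2.INTER_CUBIC);cv2.imwrite("pics/p1.png",cv2.resize(im[180:300,260:420],None,fx=5,fy=5,interpolation=cv2.INTER_CUBIC))
```

```text
15.2 [0.5293 0.0154 0.1419] 0.02487916952802926 [ 0.9983 -0.0582]
[0.5291 0.0179 0.043 ] (array([-0.0002, -0.0025,  0.0719]), array([-0.001 ,  0.0013,  0.0032]))
scene gouge []
scene gouge_tip [(array([0.6431, 0.0087, 0.1517]), 0.67)]
top gouge []
top gouge_tip [(array([0.5369, 0.1192, 0.0464]), 0.57)]
```

View pics/p1.png

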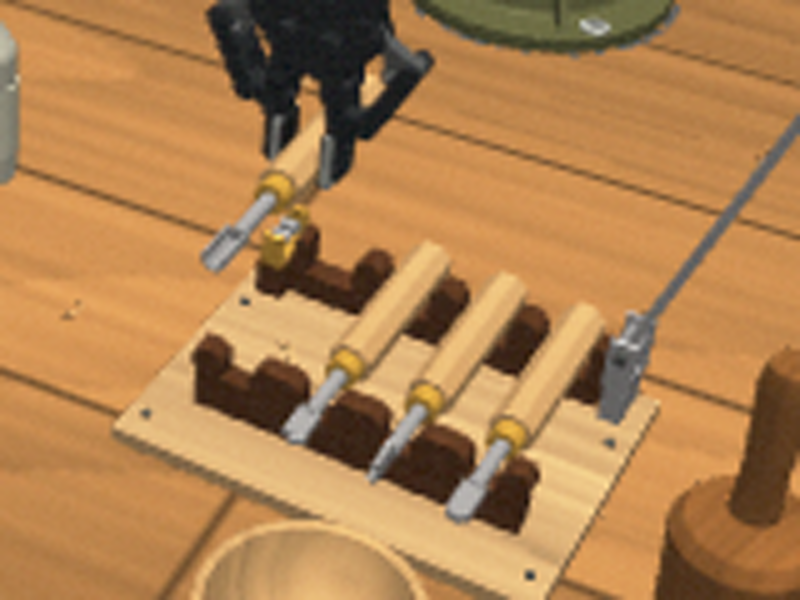

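The gouge is held level with its blade forward, tip at (215,255) in the crop. The keeper leans back clear of the bays. Lowering into bay 1, between the notches at (340,265) and (235,385).

>>> servo_tool(linear=[[0,-0.002,0.03],[0,-0.002,0.06],[0,-0.002,0.07],[0,-0.002,0.07],[0,-0.002,0.07]], rotation=[[0,0,0.003],[0,0,0.003],[0,0,0.003],[0,0,0.003],[0,0,0.003]])

```text
clock: 16.0
eef_pos: [0.5308, 0.0185, 0.0733]
orientation: [-3.139, 0.095, -0.003]
ft_force: [1.0, -0.5, -1.1]
width: 0.0241
grasp_force: 59.7
```

Run:
```python
from h import *
s=arm.sense();print(s["clock"],s["eef_pos"],s["ft_force"])
b=rk(0,-.078,.043);print(b,delta((b[0],b[1],.034),YAW))
```

```text
16.0 [0.5308 0.0185 0.0733] [ 0.9581 -0.5492 -1.0658]
[0.5291 0.0179 0.043 ] (array([-0.0017,  0.0007,  0.0393]), array([-0.0017, -0.0017,  0.001 ]))
```

>>> servo_tool(linear=[[0,0,0.012],[-0.001,0.0,0.022],[-0.001,0.0,0.032],[-0.001,0.0,0.038],[-0.001,0.0,0.038]], rotation=[[0,0,0],[0,0,0],[0,0,0],[0,0,0],[0,0,0]])

```text
clock: 16.5
eef_pos: [0.528, 0.0186, 0.0329]
orientation: [-3.138, 0.094, 0.003]
ft_force: [-0.2, 0.3, -1.4]
width: 0.0248
grasp_force: 59.8
```

Run:
```python
from h import *
s=arm.sense();print(s["clock"],s["eef_pos"],s["ft_force"],s["wrist_torque"],s["width"])
```

```text
16.5 [0.528  0.0186 0.0329] [-0.231   0.2584 -1.3832] [ 0.0163  0.0029 -0.0349] 0.024753816613559774
```

>>> servo_tool(linear=[[0,0,0.001],[0,0,0.002],[0,0,0.002]], rotation=[[0,0,0],[0,0,0],[0,0,0]])

```text
clock: 16.8
eef_pos: [0.529, 0.0186, 0.0323]
orientation: [-3.139, 0.095, -0.001]
ft_force: [-0.3, 0.4, -0.7]
width: 0.0246
grasp_force: 59.8
```

>>> servo_tool(linear=[[0,0,0],[0,0,0],[0,0,0]], rotation=[[0,0,0],[0,0,0],[0,0,0]], hand=0.038)

```text
clock: 17.1
eef_pos: [0.5292, 0.0186, 0.0325]
orientation: [-3.139, 0.095, -0.002]
ft_force: [0.6, -0.7, 0.2]
width: 0.0377
grasp_force: 0.0
```

>>> servo_tool(linear=[[0,0,-0.02],[0,0,-0.06],[0,0,-0.1],[0,0,-0.15],[0,0,-0.2]], rotation=[[0,0,0],[0,0,0],[0,0,0],[0,0,0],[0,0,0]])

```text
clock: 17.6
eef_pos: [0.5284, 0.0184, 0.234]
orientation: [-3.139, 0.094, -0.0]
ft_force: [1.7, -0.1, -0.3]
width: 0.0382
grasp_force: 0.0
```

Run:
```python
from h import *
s=arm.sense();print(s["clock"],s["eef_pos"],s["joint_positions"])
im=cv2.cvtColor(arm.get_image("scene"),cv2.COLOR_RGB2BGR);arm.get_image("top")
b=rk(0,-.078,.043)
for q,p in(("gouge",b),("gouge_tip",rk(.115,-.078,.043)),("skew",(.534,.068,.043)),("knob",knob(1.9))):print(q,*near(q,p,1,.04))
print(b,knob(1.9),delta((.492,.30,.40),1.509))
cv2.imwrite("pics/p2.png",cv2.resize(im[180:300,260:420],None,fx=5,fy=5,interpolation=cv2.INTER_CUBIC))
```

```text
17.6 [0.5284 0.0184 0.234 ] [ 0.5569  0.1033 -0.6796  1.7272  0.0655  1.334  -1.7662]
gouge [0.5302 0.0185 0.0417] [0.0003 0.002  0.0012] 2
gouge_tip [0.6453 0.0125 0.0439] [0. 0. 0.] 1
skew [0.5298 0.0665 0.0415] [0. 0. 0.] 1
knob [0.4918 0.2947 0.31  ] [0.001  0.0009 0.0026] 2
[0.5291 0.0179 0.043 ] [0.4912 0.2975 0.3099] (array([-0.0533, -0.2794, -0.1687]), array([-0.0033,  0.0005, -1.5691]))
```

View pics/p2.png

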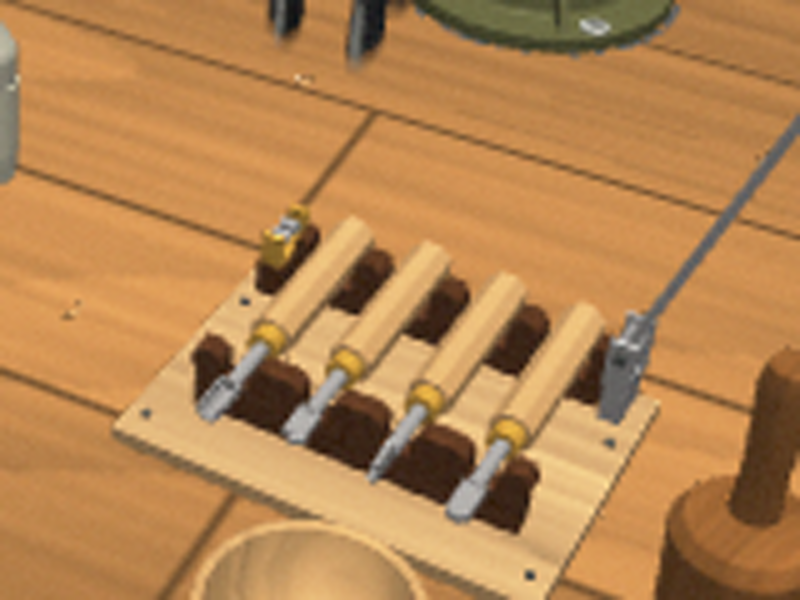

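The gouge lies home in bay 1, level and parallel with the others (handle at (310,285), tip at (212,405) in the crop). Now I'll go back to the knob.

>>> servo_tool(linear=[[-0.01,0,-0.03],[-0.02,0,-0.06],[-0.02,0,-0.1],[-0.03,0,-0.13],[-0.03,0,-0.15]], rotation=[[0,0,-0.14],[0,0,-0.28],[0,0,-0.42],[0,0,-0.56],[0,0,-0.7]], hand=0.07)

```text
clock: 18.6
eef_pos: [0.4986, 0.0203, 0.3842]
orientation: [-2.979, -0.997, -0.003]
ft_force: [-0.1, 0.7, 0.5]
width: 0.0696
grasp_force: 0.0
```

>>> servo_tool(linear=[[0,0,0],[0,0,0],[0,0,0],[0,0,0],[0,0,0]], rotation=[[0,0,-0.14],[0,0,-0.28],[0,0,-0.42],[0,0,-0.56],[0,0,-0.7]])

```text
clock: 19.1
eef_pos: [0.4987, 0.0199, 0.3813]
orientation: [-2.455, -1.957, -0.0]
ft_force: [0.5, -0.5, 0.1]
width: 0.0696
grasp_force: 0.0
```

Run:
```python
from h import *
s=arm.sense();print(s["clock"],s["eef_pos"],s["joint_positions"]);print(delta((.491,.297,.375),1.509))
```

```text
19.1 [0.4987 0.0199 0.3813] [ 0.5978 -0.0102 -0.6763  1.5322 -0.0083  1.6184 -0.3039]
(array([ 0.2684, -0.0693,  0.0068]), array([-0.0015, -0.0017, -0.1632]))
```

>>> servo_tool(linear=[[0.048,-0.012,0],[0.096,-0.024,0],[0.14,-0.036,0],[0.19,-0.049,0],[0.235,-0.061,0]], rotation=[[0,0,-0.08],[0,0,-0.163],[0,0,-0.163],[0,0,-0.163],[0,0,-0.163]])

```text
clock: 19.6
eef_pos: [0.4929, 0.2642, 0.382]
orientation: [-2.296, -2.143, -0.001]
ft_force: [0.8, -0.3, 0.1]
width: 0.07
grasp_force: 0.0
```

Run:
```python
from h import *
s=arm.sense();print(s["clock"],s["eef_pos"],s["joint_positions"]);print(delta((.491,.296,.355),1.509),delta((.491,.296,.293),1.509)[0])
```

```text
19.6 [0.4929 0.2642 0.382 ] [ 0.2578  0.1827 -0.9239  1.393   0.1448  1.6363 -0.7171]
(array([ 0.0315, -0.0041,  0.027 ]), array([-0.0002, -0.0012, -0.0069])) [ 0.0314 -0.0041  0.089 ]
```

>>> servo_tool(linear=[[0.031,-0.004,0],[0.031,-0.004,0.03],[0.031,-0.004,0.065],[0.031,-0.004,0.088],[0.031,-0.004,0.088]], rotation=[[0,0,-0.007],[0,0,-0.007],[0,0,-0.007],[0,0,-0.007],[0,0,-0.007]])

```text
clock: 20.1
eef_pos: [0.4897, 0.2924, 0.2904]
orientation: [-2.286, -2.151, 0.009]
ft_force: [0.1, -0.3, 0.1]
width: 0.0701
grasp_force: 0.0
```

>>> servo_tool(linear=[[0,0,0],[0,0,0],[0,0,0],[0,0,0],[0,0,0]], rotation=[[0,0,0],[0,0,0],[0,0,0],[0,0,0],[0,0,0]], hand=0.0)

```text
clock: 20.6
eef_pos: [0.4907, 0.2954, 0.2962]
orientation: [-2.286, -2.153, -0.004]
ft_force: [-4.7, 1.0, 5.9]
width: 0.0259
grasp_force: 58.9
```

Run:
```python
from h import *
s=arm.sense();print(s["clock"],s["eef_pos"],s["width"],s["ft_force"],s["joint_positions"])
p0,r0=s["eef_pos"],R.from_rotvec(s["orientation"])
q0=1.895;prev=None
for i,q in enumerate(np.r_[np.arange(1.8,.09,-.1),.075]):
    if i%5==0: base=knob(q0) if i==0 else knob(last)
    print(round(q,2),r0.inv().apply(knob(q)-base)); last=q
```

```text
20.6 [0.4907 0.2954 0.2962] 0.025905902304608985 [-4.6962  1.0349  5.9374] [ 0.2104  0.2322 -0.9345  1.5238  0.1849  1.4771 -0.7879]
1.8 [-0.0239 -0.     -0.0069]
1.7 [-0.0497 -0.0001 -0.0116]
1.6 [-0.0758 -0.0001 -0.0138]
1.5 [-0.102  -0.0002 -0.0133]
1.4 [-0.128  -0.0002 -0.0103]
1.3 [-0.0256 -0.      0.0057]
1.2 [-0.0505 -0.0001  0.0138]
1.1 [-0.0744 -0.0001  0.0244]
1.0 [-0.0972 -0.0002  0.0374]
0.9 [-0.1185 -0.0002  0.0526]
0.8 [-0.0197 -0.      0.0172]
0.7 [-0.0376 -0.0001  0.0363]
0.6 [-0.0536 -0.0001  0.0571]
0.5 [-0.0673 -0.0001  0.0794]
0.4 [-0.0788 -0.0002  0.1029]
0.3 [-0.0091 -0.      0.0246]
0.2 [-0.0156 -0.      0.0499]
0.1 [-0.0196 -0.0001  0.0758]
0.08 [-0.0202 -0.0001  0.0823]
```

>>> servo_tool(linear=[[-0.024,0,-0.007],[-0.05,0,-0.012],[-0.076,0,-0.014],[-0.102,0,-0.013],[-0.128,0,-0.01]], rotation=[[0,0,0],[0,0,0],[0,0,0],[0,0,0],[0,0,0]])

```text
clock: 21.1
eef_pos: [0.4834, 0.1677, 0.3066]
orientation: [-2.285, -2.154, -0.008]
ft_force: [-2.7, 4.4, 3.2]
width: 0.0253
grasp_force: 61.6
```

>>> servo_tool(linear=[[-0.026,0,0.006],[-0.051,0,0.014],[-0.074,0,0.024],[-0.097,0,0.037],[-0.119,0,0.053]], rotation=[[0,0,0],[0,0,0],[0,0,0],[0,0,0],[0,0,0]])

```text
clock: 21.6
eef_pos: [0.4763, 0.0454, 0.2528]
orientation: [2.288, 2.15, 0.0]
ft_force: [-3.5, -2.0, 6.8]
width: 0.026
grasp_force: 62.6
```

>>> servo_tool(linear=[[-0.02,0,0.017],[-0.038,0,0.036],[-0.054,0,0.057],[-0.067,0,0.079],[-0.079,0,0.103]], rotation=[[0,0,0],[0,0,0],[0,0,0],[0,0,0],[0,0,0]])

```text
clock: 22.1
eef_pos: [0.4716, -0.0352, 0.1485]
orientation: [2.289, 2.148, -0.002]
ft_force: [-2.1, -4.3, 3.4]
width: 0.0255
grasp_force: 58.6
```

Run:
```python
from h import *
s=arm.sense();p=s["eef_pos"];print(s["clock"],p,s["width"],s["ft_force"],s["joint_positions"])
arm.get_image("top");arm.get_image("scene");print(near("knob",p+[0,0,.019],1,.05))
for q in(.4,.3,.2,.1,0):
    print(q,knob(q)-[0,0,.016],delta(knob(q)-[0,0,.016],1.509)[0])
```

```text
22.1 [ 0.4716 -0.0352  0.1485] 0.02554694029271482 [-2.1136 -4.2528  3.3781] [ 0.6686  0.0332 -0.6573  1.963   0.0258  1.1514 -0.0624]
(array([ 0.4736, -0.0243,  0.1628]), array([0., 0., 0.]), 1)
0.4 [ 0.4712 -0.0279  0.148 ] [ 0.0075 -0.0009 -0.    ]
0.3 [ 0.4706 -0.0369  0.1234] [-0.0014 -0.0008  0.0246]
0.2 [ 0.4702 -0.0433  0.0981] [-0.0078 -0.0008  0.05  ]
0.1 [ 0.47   -0.0472  0.0722] [-0.0117 -0.0008  0.0759]
0 [ 0.4699 -0.0485  0.046 ] [-0.0129 -0.0008  0.1021]
```

>>> servo_tool(linear=[[-0.009,0,0.025],[-0.0155,0,0.05],[-0.0195,0,0.076],[-0.0195,0,0.076]], rotation=[[0,0,0],[0,0,0],[0,0,0],[0,0,0]])

```text
clock: 22.7
eef_pos: [0.4704, -0.0555, 0.0702]
orientation: [2.29, 2.147, -0.002]
ft_force: [0.7, -8.8, -0.2]
width: 0.0258
grasp_force: 60.8
```

>>> servo_tool(linear=[[-0.001,0,0.008],[-0.001,0,0.014],[-0.001,0,0.02],[-0.001,0,0.026],[-0.001,0,0.029]], rotation=[[0,0,0],[0,0,0],[0,0,0],[0,0,0],[0,0,0]])

```text
clock: 23.2
eef_pos: [0.4704, -0.0569, 0.0439]
orientation: [2.288, 2.147, -0.006]
ft_force: [-3.3, -11.2, 5.6]
width: 0.0256
grasp_force: 62.7
```

Run:
```python
from h import *
s=arm.sense();p=s["eef_pos"];print(s["clock"],p,s["width"],s["ft_force"])
im=cv2.cvtColor(arm.get_image("scene"),cv2.COLOR_RGB2BGR);arm.get_image("top")
print(near("knob",p+[0,0,.019],1,.05))
cv2.imwrite("pics/k1.png",cv2.resize(im[180:300,260:420],None,fx=5,fy=5,interpolation=cv2.INTER_CUBIC))
```

```text
23.2 [ 0.4704 -0.0569  0.0439] 0.025631981834389875 [ -3.2983 -11.1718   5.5751]
(array([ 0.4724, -0.0497,  0.065 ]), array([0., 0., 0.]), 1)
```

View pics/k1.png

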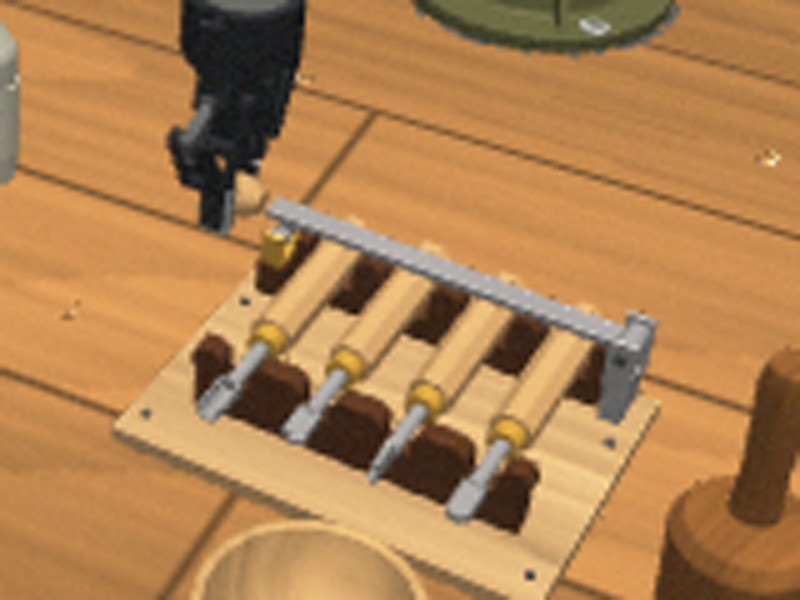

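The bar is down to the catch, with its end at (280,212) and the brass catch at (283,240) in the crop. It may not have snapped yet, so I'll press further.

>>> servo_tool(linear=[[0.003,0,0.003],[0.003,0,0.006],[0.003,0,0.008],[0.003,0,0.008]], rotation=[[0,0,0],[0,0,0],[0,0,0],[0,0,0]])

```text
clock: 23.8
eef_pos: [0.4706, -0.0568, 0.0391]
orientation: [2.288, 2.143, -0.013]
ft_force: [-14.9, -15.7, 34.6]
width: 0.0258
grasp_force: 66.4
```

Run:
```python
from h import *
s=arm.sense();p=s["eef_pos"];print(s["clock"],p,s["width"],s["ft_force"])
```

```text
23.8 [ 0.4706 -0.0568  0.0391] 0.02584991154824849 [-14.8727 -15.6727  34.6442]
```

A 34 N reaction is well past the 10–15 N snap force, so the bar has bottomed out. I'll ease off, release, rise and verify.

>>> servo_tool(linear=[[0,0,-0.004],[0,0,-0.006],[0,0,-0.006]], rotation=[[0,0,0],[0,0,0],[0,0,0]])

```text
clock: 24.1
eef_pos: [0.4702, -0.0567, 0.0402]
orientation: [2.289, 2.143, -0.007]
ft_force: [3.7, -16.4, -12.8]
width: 0.0257
grasp_force: 62.3
```

>>> servo_tool(linear=[[0,0,0],[0,0,0],[0,0,0],[0,0,0]], rotation=[[0,0,0],[0,0,0],[0,0,0],[0,0,0]], hand=0.07)

```text
clock: 24.5
eef_pos: [0.4709, -0.048, 0.0413]
orientation: [-2.287, -2.154, -0.003]
ft_force: [-1.4, -0.6, 0.1]
width: 0.0699
grasp_force: 0.0
```

>>> servo_tool(linear=[[0,0,-0.03],[0,0,-0.07],[0,0,-0.12],[0,0,-0.17],[0,0,-0.17]], rotation=[[0,0,0],[0,0,0],[0,0,0],[0,0,0],[0,0,0]])

```text
clock: 25.0
eef_pos: [0.4749, -0.0485, 0.2183]
orientation: [2.279, 2.147, 0.012]
ft_force: [-0.2, 0.6, 0.1]
width: 0.0704
grasp_force: 0.0
```

>>> servo_tool(linear=[[-0.05,0,0],[-0.1,0,0],[-0.15,0,0],[-0.18,0,0],[-0.18,0,0]], rotation=[[0,0,0],[0,0,0],[0,0,0],[0,0,0],[0,0,0]])

```text
clock: 25.5
eef_pos: [0.458, -0.2336, 0.21]
orientation: [-2.296, -2.143, 0.0]
ft_force: [-0.4, -0.1, 0.4]
width: 0.0701
grasp_force: 0.0
```

Run:
```python
from h import *
s=arm.sense();p=s["eef_pos"];print(s["clock"],p,s["width"],s["ft_force"])
im=cv2.cvtColor(arm.get_image("scene"),cv2.COLOR_RGB2BGR);t=cv2.cvtColor(arm.get_image("top"),cv2.COLOR_RGB2BGR)
for c in("scene","top"):
  for q,g in(("knob",knob(0)),("gouge",rk(0,-.078,.043)),("gouge_tip",rk(.115,-.078,.043)),("skew",(.534,.068,.043)),("parting",(.534,.125,.043)),("scraper",(.538,.174,.043))):
    try: print(c,q,near(q,g,1,.04,(c,))[0])
    except Exception: print(c,q,None)
print(knob(0),proj("scene",[knob(0),knob(.055),rk(0,-.078,.043)]))
c=cv2.resize(im[190:290,270:400],None,fx=6,fy=6,interpolation=cv2.INTER_CUBIC)
for u,col in zip(proj("scene",[knob(0),knob(.055)]),((255,0,255),(0,255,0))):cv2.drawMarker(c,tuple(int(v) for v in (u-[270,190]+.5)*6),col,0,12,1)
cv2.imwrite("pics/f.png",c)
```

```text
25.5 [ 0.458  -0.2336  0.21  ] 0.0700522682480664 [-0.4047 -0.0611  0.4004]
scene knob [ 0.4725 -0.0468  0.061 ]
scene gouge [0.5286 0.0159 0.0406]
scene gouge_tip nan
scene skew [0.5302 0.0683 0.0401]
scene parting [0.539  0.1226 0.0434]
scene scraper [0.5432 0.1716 0.0416]
top knob [ 0.472  -0.048   0.0642]
top gouge [0.5255 0.0184 0.041 ]
top gouge_tip [0.6493 0.015  0.0449]
top skew [0.5304 0.067  0.0409]
top parting [0.5329 0.1235 0.0448]
top scraper [0.5373 0.178  0.0435]
[ 0.4699 -0.0485  0.062 ] [[308.0758 218.9639]
 [308.4608 215.3654]
 [319.1986 240.1965]]h.py:10: RuntimeWarning: Mean of empty slice.
  o=np.array(o); return o.mean(0),o.std(0),len(o)
  ret = ret.dtype.type(ret / rcount)
  ret = _var(a, axis=axis, dtype=dtype, out=out, ddof=ddof,
  arrmean = um.true_divide(arrmean, div, out=arrmean,
  ret = ret.dtype.type(ret / rcount)
```

View pics/f.png

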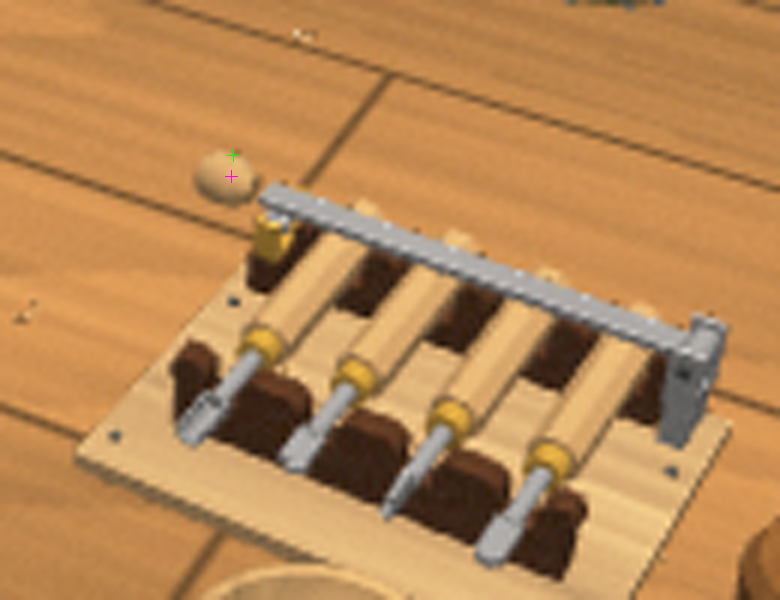

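The knob, at (226,177) in the crop, sits on the q=0 marker, not the q=0.055 one. The catch also held against about 13 N of upward pull. All four tools lie in line, so I'm handing in.

```bash
python3 -c "
from cell import arm
print(arm.finish_job())"
```

```text
the job is handed in; nothing more can be done
None
```

I handed the job in at about 26 s (no verdict came back): the gouge lies home in bay 1 in line with the other three tools, the keeper reads shut in its catch, and the arm was clear of everything.

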